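Return the frame weight to its cradle and latch the keeper

TASK

Put the blue cast iron frame weight back into the cradle with the blue label: set it down gently on the sloping bed, rib up, and slide it fully home against the toe stop, under the lip. Then press that cradle's sprung keeper down, without forcing it, until its detent holds it down behind the weight. Leave the other two keepers up and do not disturb the mallet, the glazing tool and the brass clip.

Things in the scene. Friction and masses are not known exactly. Their poses are not given: they have to be found in the camera images.
- weight: blue cast iron frame weight of about 0.8 kg: a bar 120 long (x), 38 wide (y), 22 high (z), with a grip rib on top, 44 long, 14 thick and 38 high (z = 22 to 60), over the middle. Origin: centre of the underside, z up through the rib. The same either way round. It starts standing on the bench, rib up
- blue_cradle: fixed steel cradle, blue labels on its lip, back and hinge cheeks. Origin: on the sloping bed, under the weight's middle when it is fully home, 55 above the bench. z square to the bed, x up its 24 degree slope, away from the robot, y across. Bed: plane z = 0, x -70 to 140. Side guides x -55 to 65, 44 apart, 14 high, their flares reach z = 22 and y = +-33
- blue_lip (a point): middle of the lower edge of the lip at the low end of the blue cradle. In the cradle frame it lies at (-52, 0, 27): the lip is 60 wide, 5 thick, and juts 8 over the toe; the toe stop is the face x = -60. Load from above with the weight 10 to 14 up the slope from home, then slide it down under the lip
- blue_hinge (a point): hinge axis of the blue keeper, along the cradle's y, at (120, 0, 24) in the cradle frame, between two cheeks 34 long (x), up to z = 37 and y = +-29
- blue_keeper (a joint): steel arm 34 wide on the blue cradle, rad: 0 = up, 56 degrees off the bed, tip up towards the robot; 0.93 = held by its detent; end stop 1.01. A spring lifts it; past about 0.75 it snaps down by itself; takes up to 15 N at the pad. When down it lies 6 above the weight's heel and its tooth stands 7 behind the heel, down to z = 12; the weight must be within 4 of home
- blue_pad (a point): middle of the top face of the black press pad on the blue keeper (pad 36 wide, 44 to 76 from the hinge axis along the arm; this point 60 along the arm and 14 above the arm's line through the hinge); it moves with the keeper
- red_cradle: fixed steel cradle, red labels on its lip, back and hinge cheeks. Origin and axes as for the blue one
- yellow_cradle: fixed steel cradle, yellow labels on its lip, back and hinge cheeks. Origin and axes as for the blue one
- red_keeper (a joint): keeper of the red cradle, rad, values as for the blue one
- yellow_keeper (a joint): keeper of the yellow cradle, rad, values as for the blue one
- mallet: hickory mallet lying on the bench, a bystander: 210 long (x -120 to +90), head 60 x 100 x 55 at +x. Origin under the handle line, on the bench
- glazing_tool: red plastic glazing tool lying on the bench, a bystander: 140 long (x), 36 wide, 18 high. Origin: underside
- clip: brass offset clip lying on the bench, a bystander: Z-shaped, 73 long (x), 24 wide, 16 high. Origin: underside
Things that resemble listed ones, but are neither listed nor needed, are in the scene too. What is shaped like the part that bears blue_cradle but purple is not meant. What is shaped like the part that bears red_cradle but purple is not meant.

How it is judged (in metres and radians):
On the way, in this order (a step that is already met when the one before it is completed fails the run):
1. the weight lies fully home in the blue cradle while its keeper is still up (x of weight in the frame of blue_cradle between -0.004 and 0.003 m and y of weight in the frame of blue_cradle between -0.007 and 0.007 m and z of weight in the frame of blue_cradle between -0.003 and 0.004 m and angle between the z axis of weight and the z axis of blue_cradle, either way round below 0.08 rad and angle between the x axis of weight and the x axis of blue_cradle, either way round below 0.1 rad and value of joint blue_keeper below 0.3 rad), for 0.2 s.
2. the blue keeper is down past its detent, with the weight still home (x of weight in the frame of blue_cradle between -0.004 and 0.003 m and y of weight in the frame of blue_cradle between -0.007 and 0.007 m and z of weight in the frame of blue_cradle between -0.003 and 0.004 m and angle between the z axis of weight and the z axis of blue_cradle, either way round below 0.08 rad and angle between the x axis of weight and the x axis of blue_cradle, either way round below 0.1 rad and value of joint blue_keeper above 0.85 rad), for 0.2 s.
At the end, for the whole second after the job is handed in: The weight rests flat in the blue cradle (4 mm, 0.08 rad), against the toe stop (at most 3 mm short), within 7 mm of the middle and 0.1 rad of straight; the blue keeper is held down by its detent (above 0.85 rad); the red and yellow keepers are up (below 0.3 rad) (all of step 2 and linear speed of weight below 0.02 m/s and angular speed of weight below 0.1 rad/s and value of joint each of red_keeper, yellow_keeper below 0.3 rad); the robot touches nothing.
It fails at once if the blue keeper is forced (the robot presses it with more than 40 N) (contact force between the arm and blue_keeper above 40 N).
It fails at once if the weight is slammed or rammed into the blue cradle (more than 150 N) (contact force between weight and blue_cradle above 150 N).
It fails at once if the weight is dropped onto the blue cradle's bed (faster than 0.35 m/s just above it) (linear speed of weight above 0.35 m/s and z of weight in the frame of blue_cradle between -0.01 and 0.02 m and x of weight in the frame of blue_cradle between -0.03 and 0.03 m and y of weight in the frame of blue_cradle between -0.02 and 0.02 m).
It fails at once if the keeper of another cradle is pressed down (value of joint any of red_keeper, yellow_keeper above 0.6 rad).
It fails at once if the mallet, the glazing tool or the clip is moved by more than 30 mm (distance of any of mallet, glazing_tool, clip from where it was at the start of the episode above 0.03 m).
It also fails if it takes over 58 s, if anything falls off the work surface, if the arm or the gripper's body presses on something with over 40 N, if the wrist force passes 120 N, or if a joint passes its speed limit or range.

ROBOT

A 6-joint arm with a two-finger parallel gripper is mounted at the origin on the work surface. World frame = base frame: x ahead of the robot, y to its left, z up, the work surface at z = 0. Lengths are in mm, angles in degrees, forces in N, time in s.
With the tool pointing down it reaches from about 300 to 850 mm from the base axis. Payload 4.2 kg.
Tool frame: the origin (TCP) lies between the finger pads; the fingertips stand 14 mm ahead of it and the grasp point (between the pads) lies 5 mm behind it (env.finger_overhang is the distance from the TCP to the fingertips, in mm); z points along the fingers, y is the line along which they close (so a half turn about z gives the same grasp; the last joint's range is limited). The gripper opens to 91 mm and grips with 3 to 60 N. Pads are 32 mm wide; open, the fingers measure 118 mm over their backs; the gripper's body (76 mm by 178 mm) begins 60 mm behind the grasp point.
Start: joints at [-68.64, 18.312, 89.639, -0, 72.044, -1.146], TCP at [220.101, -531.223, 227.976] pointing down, gripper open.
Joint ranges: [-177.97, 177.97], [-48.28, 115.42], [12.27, 149.76], [-77.06, 257.06], [2.81, 150.46], [-146.56, 146.56]. Speed limits (degrees/s): [147.25, 147.25, 180, 180, 180, 180].

INTERFACE

Orientations are given as [roll, pitch, yaw] about the fixed x, y, z axes, in that order (R = Rz(yaw) Ry(pitch) Rx(roll)).
In Python, from workcell import status, cams, env, finder gives the robot as it stands.
- The arm moves only by the tool apply_moves, never from a script. Its argument "increments" is a list of rows, each a list of 7 numbers: the opening, from -1 (shut) to 1 (fully open), then the shift along the world's x, y, z in m, then the turn, a rotation vector about the world's x, y, z in degrees. In form: [[gripper, x, y, z, ax, ay, az], ...]. A call has 1 to 5 rows; each row shifts and turns the commanded pose from where the row before left it; what a row does not reach is not made up. A row lasts 1/12 s, in which the tool goes at most 41.7 mm and 7.16 degrees, less where a joint would pass 70% of its speed; a pose out of reach is approached as far as the arm can. A call with a gripper value outside its range is refused whole. The fingers move at their own pace and stop on an object; "newtons" is the grip in N (left out, the last holds). Time passes only in rows, so rows that do not move let the fingers close. It gives the time, the measured TCP pose, the force, the opening and the grip force at its end, in the units of the state.
- status.state(): the state, without advancing time (a new reading comes with each control period).
- cams.grab_frame(name): name is "side" or "top" or "wrist"; returns a dict with "color" (480x640x3 uint8, red, green, blue), "intrinsics" (3x3 intrinsics, pixels), "R" (3x3) and "t" (3): a world point X has camera coordinates R X + t. Camera axes: x right, y down, z forward; pixel columns grow to the right and rows downward; lengths in mm; the calibration is good to about 2 mm. A picture is of the moment at which its call begins. There is no depth.
- env.job_done(): hands the job in; it is judged then, once.
Trained networks look in the newest picture that a camera, given by its name, has taken for a name from the list of things; names that differ only in an ending like _2 or _b are one class to them, and where a whole thing is asked for, a point or a joint stands for the part that bears it (a point fixed in the world has none). Each returns a list of dicts, best first, with "score" (0 to 1); they miss things now and then, are a little off and sometimes report something else, mostly with a low value. They report only what shows in the picture. A call takes as long as a camera call. They do not tell look-alikes from the thing itself.
- finder.boxes_of(query, camera): "rect" ([left, top, width, height] in pixels, round what is visible of it).
- finder.trace(query, camera): "pixels" (480x640 bool, what is visible of it) and "rect" ([left, top, width, height] in pixels, round what is visible of it).
The state is a dict: "time_s": time; "qpos": joint angles; "qvel": joint speeds; "effort": joint torques, N m; "ee_pos": TCP position; "ee_rot": TCP orientation; "force": force on the tool from outside, world axes, zero at the start; "torque": the same for the moment, N m; "gripper_width": finger opening in mm; "gripper_force": force on a finger pad.
Only numpy, scipy, OpenCV 4.12 (cv2) and the standard library are available. Lean on these libraries where they do the work, as an engineer would, in place of code of your own. Each camera call takes 0.05 s, during which the arm holds its last target. There are 200 camera calls.

## Working session

There is one attempt and no reset: what is moved stays moved. The work goes in short steps, Python scripts to look and compute and a tool call to move; the robot and the scene stay as the last step left them, time stands still between calls to the robot, and variables do not carry over. Pictures are saved under pics/ and viewed, at most 14 in all, crops included, and the job is handed in when it is done.

Besides the shell and the picture viewer there is one more tool, called after "Emit:" as name([rows], argument=value, ...), one row to a line, values as JSON. apply_moves: Moves the arm, as the interface text tells. Its arguments: {"type":"object","properties":{"increments":{"type":"array","items":{"type":"array","items":{"type":"number"}}},"newtons":{"type":"number"}},"required":["increments"]}

```bash
mkdir -p pics; ls; cat > h.py <<'E'
import numpy as np, cv2
from workcell import status,cams,env,finder
def grab(n,f=None):
    d=cams.grab_frame(n)
    if f: cv2.imwrite('pics/'+f,d['color'][:,:,::-1])
    return d
def proj(d,X):
    X=np.atleast_2d(X); c=X@np.array(d['R']).T+np.array(d['t']); p=c@np.array(d['intrinsics']).T
    return p[:,:2]/p[:,2:]
def ray(d,uv):
    R=np.array(d['R']);t=np.array(d['t'])
    return -R.T@t, R.T@np.linalg.solve(np.array(d['intrinsics']),[uv[0],uv[1],1.])
def onz(d,uv,z):
    o,v=ray(d,uv); return o+v*(z-o[2])/v[2]
E
python3 - <<'E'
from h import *
ds={n:grab(n,n+'0.png') for n in('side','top')}
a=np.vstack([cv2.imread('pics/%s0.png'%n) for n in ds]) 
for n,d in ds.items():
    print(n,'cam at',(-np.array(d['R']).T@np.array(d['t'])).round(),'f',d['intrinsics'][0][0])
    for q in('weight','blue_cradle','blue_keeper','mallet','glazing_tool','clip'):
        print(n,q,[(np.round(b['rect']).tolist(),round(b['score'],2)) for b in finder.boxes_of(q,n)[:5]])
print(status.state())
E
```

```text
pics
side cam at [282. 904. 785.] f 467.35083674542005
side weight [([322.0, 232.0, 41.0, 11.0], 0.71), ([331.0, 268.0, 42.0, 25.0], 0.62)]
side blue_cradle [([342.0, 296.0, 100.0, 78.0], 0.88), ([189.0, 283.0, 98.0, 70.0], 0.63)]
side blue_keeper [([203.0, 280.0, 28.0, 30.0], 0.96), ([357.0, 295.0, 40.0, 26.0], 0.96)]
side mallet [([246.0, 370.0, 112.0, 89.0], 0.86), ([188.0, 280.0, 98.0, 72.0], 0.32)]
side glazing_tool [([323.0, 232.0, 44.0, 12.0], 0.79)]
side clip [([385.0, 226.0, 17.0, 19.0], 0.54), ([322.0, 228.0, 41.0, 13.0], 0.53)]
top cam at [ 408.  -91. 1575.] f 574.8607614403554
top weight [([304.0, 237.0, 28.0, 41.0], 0.56)]
top blue_cradle [([183.0, 141.0, 47.0, 82.0], 0.88), ([196.0, 274.0, 39.0, 80.0], 0.88)]
top blue_keeper [([190.0, 149.0, 20.0, 22.0], 0.79)]
top mallet [([122.0, 218.0, 56.0, 82.0], 0.77)]
top glazing_tool [([400.0, 205.0, 11.0, 54.0], 0.65), ([181.0, 138.0, 48.0, 85.0], 0.62)]
top clip [([414.0, 275.0, 23.0, 18.0], 0.83)]
{'time_s': 0.7, 'qpos': array([-6.86394613e+01,  1.83096969e+01,  8.96384324e+01, -1.11165799e-03,
        7.20436025e+01, -1.14585895e+00]), 'qvel': array([-0.0589871 , -0.02936581, -0.00407393, -0.09127758,  0.01790526,
        0.02036628]), 'effort': array([-5.92085362e-04, -4.12234104e+01, -2.32188731e+01,  7.30474968e-02,
        3.74828198e-02, -6.49145420e-06]), 'ee_pos': array([ 220.10483858, -531.22530937,  228.00188496]), 'ee_rot': array([1.79991755e+02, 1.22269358e-03, 2.25067402e+01]), 'force': array([-0.22989201, -0.31572352, -0.31662954]), 'torque': array([0.02465143, 0.01398113, 0.01358852]), 'gripper_force': 0.0, 'gripper_width': 91.29743510601115}
```

View pics/top0.png

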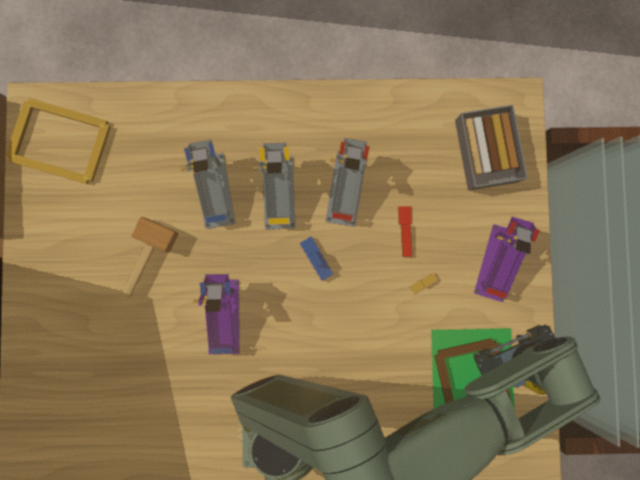

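View pics/side0.png

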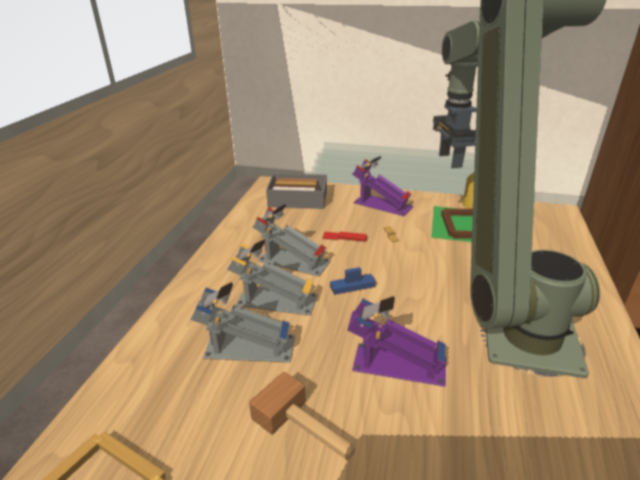

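Candidates for the weight: only the blue bar at top (316,258) / side (353,281). The purple lumps are the decoy cradles, at top (222,313) and (508,258). The blue cradle is the grey one at top (210,185), whose neighbours are yellow (278,187) and red (347,182). The purple one with blue labels at (222,313) is excluded. I'll check both in one crop and measure them.

```bash
python3 - <<'E'
from h import *
d=grab('top'); im=d['color']
crop=np.ascontiguousarray(im[130:290,160:360,::-1]); cv2.imwrite('pics/crop1.png',cv2.resize(crop,None,fx=4,fy=3.75,interpolation=cv2.INTER_CUBIC)[:600])
hsv=cv2.cvtColor(im,cv2.COLOR_RGB2HSV)
m=cv2.inRange(hsv,(100,90,40),(122,255,255))
n,l,s,c=cv2.connectedComponentsWithStats(m)
for i in range(1,n):
    if s[i,4]>15: print(s[i],c[i].round(1),onz(d,c[i],22).round(), cv2.minAreaRect(np.argwhere(l==i)[:,::-1].astype(np.float32)))
print(proj(d,[[0,0,0],[500,0,0],[500,300,0]]).round())
E
```

```text
[207 216  18   6  54] [215.7 218.2] [558. 170.  22.] ((215.6216278076172, 218.229736328125), (3.2879798412323, 17.261892318725586), 80.53767395019531)
[302 238  25  41 302] [312.8 254.4] [456. -91.  22.] ((316.0146789550781, 257.691162109375), (40.9881591796875, 11.3189058303833), 59.036251068115234)
[[281. 425.]
 [280. 239.]
 [170. 241.]]
```

View pics/crop1.png

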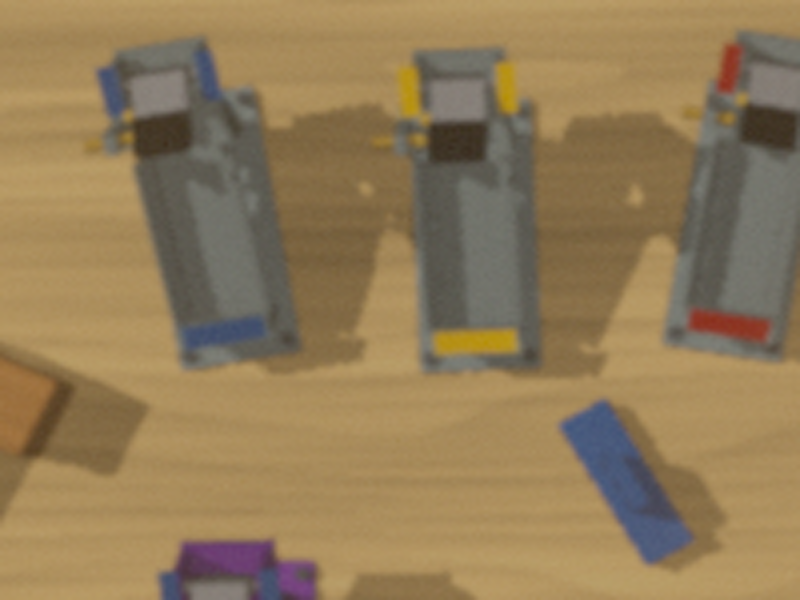

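The crop shows a blue bar at (316,258) with its axis at about 31° in world. The grey blue-labelled cradle has its lip at (216,218) and a yaw of about 10°. Moving over the weight.

Emit:
apply_moves([
  [1,0.0175,0.033,0,0,0,0.65],
  [1,0.0175,0.033,0,0,0,0.65],
  [1,0.0175,0.033,0,0,0,0.65],
  [1,0.0175,0.033,0,0,0,0.65],
  [1,0.0175,0.033,0,0,0,0.65],
], newtons=30)

```text
time_s: 1.17
ee_pos: [308.0, -364.7, 228.0]
ee_rot: [180.0, -0.0, 25.7]
force: [-0.0, -0.4, 0.0]
gripper_width: 91.1
gripper_force: 0.0
```

Emit:
apply_moves([
  [1,0.0175,0.033,0,0,0,0.65],
  [1,0.0175,0.033,0,0,0,0.65],
  [1,0.0175,0.033,0,0,0,0.65],
  [1,0.0175,0.033,0,0,0,0.65],
  [1,0.0175,0.033,0,0,0,0.65],
])

```text
time_s: 1.58
ee_pos: [395.6, -199.6, 228.3]
ee_rot: [180.0, -0.0, 29.0]
force: [0.8, 0.3, -0.3]
gripper_width: 91.0
gripper_force: 0.0
```

Emit:
apply_moves([
  [1,0.0175,0.033,0,0,0,0.65],
  [1,0.0175,0.033,0,0,0,0.65],
  [1,0.0175,0.033,0,0,0,0.65],
  [1,0,0,0,0,0,0],
  [1,0,0,0,0,0,0],
])

```text
time_s: 2.0
ee_pos: [448.1, -100.9, 228.0]
ee_rot: [180.0, 0.0, 31.2]
force: [-0.4, 0.3, 0.4]
gripper_width: 91.0
gripper_force: 0.0
```

```bash
cat > w.py <<'E'
from h import *
d=grab('wrist','w1.png'); im=d['color']
s=status.state(); print(s['ee_pos'].round(1),s['ee_rot'].round(2),'cam',(-np.array(d['R']).T@np.array(d['t'])).round())
hsv=cv2.cvtColor(im,cv2.COLOR_RGB2HSV)
m=cv2.inRange(hsv,(100,90,25),(125,255,255))
n,l,st,c=cv2.connectedComponentsWithStats(m)
for i in range(1,n):
    if st[i,4]>300: print(st[i],c[i].round(1),onz(d,c[i],22).round())
E
python3 w.py
```

```text
[ 447.5 -102.   227.9] [1.7998e+02 4.0000e-02 3.1060e+01] cam [505. -65. 384.]
[ 59 140  42  27 615] [ 73.8 156.6] [361. 155.  22.]
[  1 145  21  45 635] [ 11.  166.4] [316. 209.  22.]
[ 304  155   36  106 3456] [320.8 207. ] [451. -99.  22.]
```

View pics/w1.png

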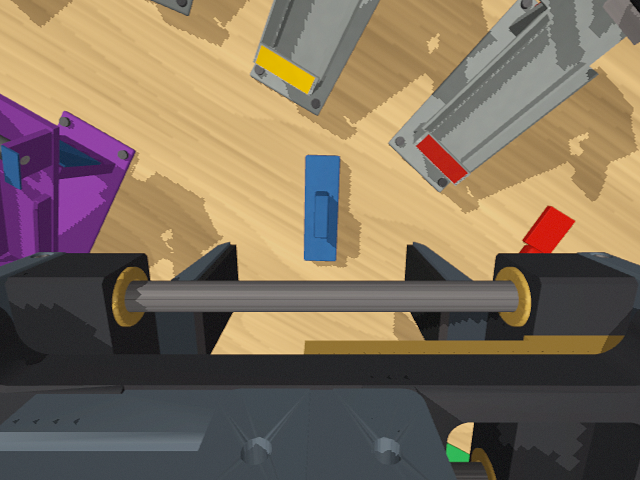

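The wrist view shows the blue weight alone between the fingers, spanning (304–340, 155–261), nearly aligned. Next I'll fit its pose by silhouette.

```bash
cat >> h.py <<'E'
import itertools
from scipy.optimize import minimize
def box(x0,x1,y0,y1,z0,z1): return np.array(list(itertools.product((x0,x1),(y0,y1),(z0,z1))),float)
WB=[box(-60,60,-19,19,0,22),box(-22,22,-7,7,22,60)]
def sil(d,pts_list,shape=(480,640)):
    m=np.zeros(shape,np.uint8)
    for P in pts_list:
        h=cv2.convexHull(np.round(proj(d,P)*16).astype(np.int32)); cv2.fillConvexPoly(m,h,255,cv2.LINE_AA,4)
    return m/255.
def Rz(a): a=np.radians(a);c,s=np.cos(a),np.sin(a); return np.array([[c,-s,0],[s,c,0],[0,0,1]])
def Ry(a): a=np.radians(a);c,s=np.cos(a),np.sin(a); return np.array([[c,0,s],[0,1,0],[-s,0,c]])
E
python3 - <<'E'
from h import *
d=grab('wrist'); hsv=cv2.cvtColor(d['color'],cv2.COLOR_RGB2HSV)
m=cv2.inRange(hsv,(100,90,25),(125,255,255)); n,l,st,c=cv2.connectedComponentsWithStats(m)
i=[i for i in range(1,n) if 290<c[i][0]<350 and st[i,4]>2000][0]; M=(l==i)*1.
f=lambda p:np.abs(sil(d,[B@Rz(p[2]).T+[p[0],p[1],0] for B in WB])-M).sum()
r=minimize(f,[449,-99,31],method='Nelder-Mead',options=dict(initial_simplex=[[449,-99,31],[457,-99,31],[449,-91,31],[449,-99,37]]))
print(r.x,r.fun,M.sum(),status.state()['ee_pos'],status.state()['ee_rot'])
E
```

```text
[ 447.27490133 -100.8949466    29.40424619] 390.80000000000007 3461.0 [ 447.21013333 -102.69204372  227.90579309] [1.79984256e+02 4.33911064e-02 3.09582601e+01]
```

Emit:
apply_moves([
  [1,0,0.0015,-0.038,0,0,-1.2],
  [1,0,0,-0.038,0,0,0],
  [1,0,0,-0.038,0,0,0],
  [1,0,0,-0.035,0,0,0],
  [1,0,0,-0.025,0,0,0],
])

```text
time_s: 2.52
ee_pos: [445.4, -102.0, 51.6]
ee_rot: [-179.9, 0.1, 29.6]
force: [-0.1, -0.4, 0.2]
gripper_width: 91.4
gripper_force: 0.0
```

Emit:
apply_moves([
  [1,0,0,-0.014,0,0,0],
  [-1,0,0,0,0,0,0],
  [-1,0,0,0,0,0,0],
  [-1,0,0,0,0,0,0],
  [-1,0,0,0,0,0,0],
], newtons=50)

```text
time_s: 2.93
ee_pos: [448.6, -101.6, 41.4]
ee_rot: [179.9, -0.1, 29.7]
force: [-0.5, -0.1, 0.0]
gripper_width: 67.1
gripper_force: 0.0
```

Emit:
apply_moves([
  [-1,0,0,0,0,0,0],
  [-1,0,0,0,0,0,0],
  [-1,0,0,0,0,0,0],
  [-1,0,0,0,0,0,0],
  [-1,0,0,0,0,0,0],
])

```text
time_s: 3.35
ee_pos: [447.7, -100.7, 40.2]
ee_rot: [180.0, -0.0, 29.8]
force: [-0.3, 0.6, 0.2]
gripper_width: 34.5
gripper_force: 0.0
```

Emit:
apply_moves([
  [-1,0,0,0,0,0,0],
  [-1,0,0,0,0,0,0],
  [-1,0,0,0,0,0,0],
  [-1,0,0,0,0,0,0],
  [-1,0,0,0,0,0,0],
])

```text
time_s: 3.77
ee_pos: [447.7, -100.7, 39.9]
ee_rot: [180.0, -0.0, 29.8]
force: [1.4, -1.3, -0.7]
gripper_width: 13.7
gripper_force: 50.0
```

Emit:
apply_moves([
  [-1,0,0,0.01,0,0,0],
  [-1,0,0,0.03,0,0,0],
  [-1,0,0,0.04,0,0,0],
  [-1,0,0,0.04,0,0,0],
  [-1,0,0,0.04,0,0,0],
])

```text
time_s: 4.18
ee_pos: [445.9, -100.3, 200.3]
ee_rot: [-179.8, 0.2, 29.8]
force: [1.0, -1.0, -6.8]
gripper_width: 13.4
gripper_force: 50.0
```

Emit:
apply_moves([
  [-1,0.0106,0.0325,0.0085,0,0,-2.45],
  [-1,0.0106,0.0325,0.0085,0,0,-2.45],
  [-1,0.0106,0.0325,0.0085,0,0,-2.45],
  [-1,0.0106,0.0325,0.0085,0,0,-2.45],
  [-1,0.0106,0.0325,0.0085,0,0,-2.45],
])

```text
time_s: 4.6
ee_pos: [499.5, 63.1, 241.4]
ee_rot: [-180.0, 0.2, 17.4]
force: [1.4, -0.1, -6.7]
gripper_width: 13.7
gripper_force: 50.0
```

Emit:
apply_moves([
  [-1,0.0106,0.0325,0.0085,0,0,-2.45],
  [-1,0.0106,0.0325,0.0085,0,0,-2.45],
  [-1,0.0106,0.0325,0.0085,0,0,-2.45],
  [-1,0,0,0,0,0,0],
  [-1,0,0,0,0,0,0],
])

```text
time_s: 5.02
ee_pos: [531.9, 160.7, 266.3]
ee_rot: [180.0, 0.2, 10.3]
force: [-0.5, -0.9, -6.7]
gripper_width: 13.5
gripper_force: 50.0
```

```bash
sed -i 's/w1.png/w2.png/' w.py; python3 w.py
```

```text
[531.3 159.4 266. ] [179.93   0.27  10.26] cam [598. 174. 422.]
[ 286  161   71  120 6938] [321.  212.2] [521. 159.  22.]
[305 312  33  28 879] [321.  325.6] [369. 131.  22.]
```

View pics/w2.png

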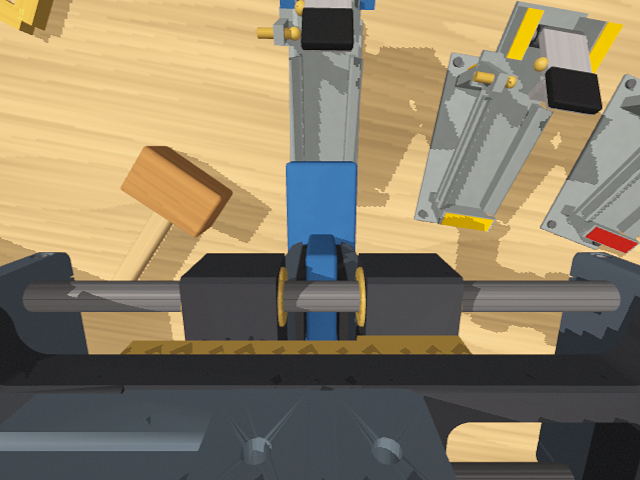

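The weight (286–357, 161–280) hides the lip. I'll back off sideways and fit the cradle.

Emit:
apply_moves([
  [-1,-0.015,-0.03,0.01,0,0,0],
  [-1,-0.015,-0.03,0.01,0,0,0],
  [-1,-0.015,-0.03,0.01,0,0,0],
  [-1,0,0,0,0,0,0],
  [-1,0,0,0,0,0,0],
])

```text
time_s: 5.48
ee_pos: [486.0, 67.1, 297.9]
ee_rot: [180.0, 0.0, 9.9]
force: [0.1, 0.3, -6.9]
gripper_width: 13.8
gripper_force: 50.0
```

```bash
sed -i 's/w2.png/w3.png/' w.py; python3 w.py
```

```text
[486.5  68.1 297.5] [-1.7998e+02  5.0000e-02  1.0010e+01] cam [551.  79. 454.]
[225 124  49  15 623] [249.3 131. ] [557. 171.  22.]
[ 286  161   71  120 6879] [321.  212.6] [470.  65.  22.]
[305 312  33  28 879] [321.1 325.6] [306.  36.  22.]
```

View pics/w3.png

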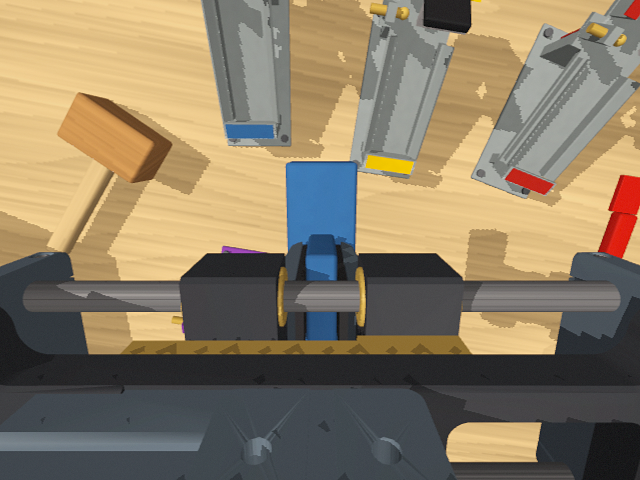

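```bash
cat > c.py <<'E'
from h import *
d=grab('wrist'); hsv=cv2.cvtColor(d['color'],cv2.COLOR_RGB2HSV)
m=cv2.inRange(hsv,(100,90,25),(125,255,255)); n,l,st,c=cv2.connectedComponentsWithStats(m)
i=[i for i in range(1,n) if st[i,1]<150 and st[i,0]<280 and st[i,4]>300][0]; M=(l==i)*1.
LIP=box(-70,-52,-30,30,32,32)
C=lambda p:Rz(p[2])@Ry(-24)
def f(p):
    B=LIP.copy(); B[B[:,0]<-60,0]=p[3]
    return np.abs(sil(d,[B@C(p).T+[p[0],p[1],55]])-M).sum()
x0=np.array([617,175,10,-70.]); sx=np.vstack([x0]+[x0+e for e in np.diag([6,6,4,4])])
r=minimize(f,x0,method='Nelder-Mead',options=dict(initial_simplex=sx,maxiter=400)); print('wrist lip fit',r.x.round(2),r.fun,M.sum())
t=grab('top'); ht=cv2.cvtColor(t['color'],cv2.COLOR_RGB2HSV); mt=cv2.inRange(ht,(100,80,25),(125,255,255)); mt[:,235:]=0; mt[225:]=0
n,l,st,c=cv2.connectedComponentsWithStats(mt); print([(c[i].round(1),st[i,4]) for i in range(1,n) if st[i,4]>4])
T=lambda X,p:np.atleast_2d(X)@C(p).T+[p[0],p[1],55]
print('pred lip/cheeks in top',proj(t,T([[-61,0,32],[120,29,37],[120,-29,37]],r.x)).round(1))
s=cams.grab_frame('side'); hs=cv2.cvtColor(s['color'],cv2.COLOR_RGB2HSV); ms=cv2.inRange(hs,(100,80,25),(125,255,255)); ms[:,300:]=0
n,l,st,c=cv2.connectedComponentsWithStats(ms); print([(c[i].round(1),st[i].tolist()) for i in range(1,n) if st[i,4]>8])
print('pred side lip top/cheeks',proj(s,T([[-61,0,32],[-52,0,27],[120,29,20],[120,-29,20]],r.x)).round(1))
for q in ('blue_lip','blue_pad'): print(q,[(b['rect'],round(b['score'],2)) for b in finder.boxes_of(q,'side')[:3]])
E
python3 c.py
```

```text
wrist lip fit [622.03 174.92  10.08 -66.37] 99.49019607843138 657.0
[(array([211.4, 150. ]), np.int32(20)), (array([186.9, 151.5]), np.int32(11)), (array([188.4, 157.2]), np.int32(5))]
pred lip/cheeks in top [[216.2 218.2]
 [188.1 154.1]
 [210.8 149.9]]
[(array([297.3, 232.6]), [295, 225, 5, 15, 63]), (array([204.3, 309.4]), [198, 307, 14, 6, 42]), (array([284., 330.]), [281, 322, 7, 16, 84])]
pred side lip top/cheeks [[285.1 330.2]
 [280.6 330.4]
 [202.9 315.1]
 [210.1 298. ]]
blue_lip [([193.2, 286.0, 95.5, 67.1], 0.93), ([347.6, 296.5, 99.5, 77.9], 0.8), ([352.0, 231.3, 12.8, 9.7], 0.5)]
blue_pad [([362.9, 297.6, 31.8, 21.6], 0.96), ([202.3, 285.7, 32.0, 23.8], 0.67)]
```

Emit:
apply_moves([
  [-1,0.0142,0.0191,-0.005,0.834,-4.728,0],
  [-1,0.0142,0.0191,-0.005,0.834,-4.728,0],
  [-1,0.0142,0.0191,-0.005,0.834,-4.728,0],
  [-1,0.0142,0.0191,-0.005,0.834,-4.728,0],
  [-1,0.0142,0.0191,-0.005,0.834,-4.728,0],
])

```text
time_s: 6.2
ee_pos: [558.2, 166.1, 272.2]
ee_rot: [179.9, -24.1, 10.2]
force: [1.4, -1.4, -7.0]
gripper_width: 13.6
gripper_force: 50.0
```

Emit:
apply_moves([
  [-1,0,0,-0.025,0,0,0],
  [-1,0,0,-0.025,0,0,0],
  [-1,0,0,-0.021,0,0,0],
  [-1,0,0,0,0,0,0],
  [-1,0,0,0,0,0,0],
])

```text
time_s: 6.62
ee_pos: [557.2, 164.9, 200.1]
ee_rot: [179.9, -23.7, 10.2]
force: [0.4, 0.2, -5.2]
gripper_width: 13.6
gripper_force: 50.0
```

```bash
cat > chk.py <<'E'
import sys
from h import *
O=np.array([621.5,175,55]); Rc=Rz(10)@Ry(-24)
s=status.state(); p=s['ee_pos']
from scipy.spatial.transform import Rotation as Q
Rt=Q.from_euler('xyz',s['ee_rot'],degrees=True).as_matrix()
w=p+Rt@[0,0,40.]
print('tool',p.round(1),s['ee_rot'].round(2),'weight in cradle',(Rc.T@(w-O)).round(1),'force in cradle',(Rc.T@s['force']).round(1),'w',s['gripper_width'],s['gripper_force'])
if len(sys.argv)>1:
    d=grab('wrist'); e=grab('side')
    a=cv2.resize(d['color'][0:300,140:500],(400,333)); b=cv2.resize(e['color'][220:380,150:342],(400,333),interpolation=cv2.INTER_CUBIC)
    cv2.imwrite('pics/'+sys.argv[1],np.hstack([a,b])[:,:,::-1])
E
python3 chk.py k1.png
```

```text
tool [557.2 164.9 200.1] [179.89 -23.7   10.23] weight in cradle [ -0.7   1.3 119. ] force in cradle [-1.8  0.1 -4.9] w 13.638998187085658 49.997740387916565
```

View pics/k1.png

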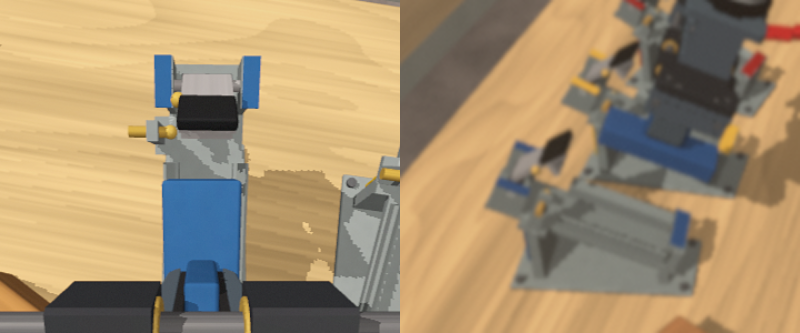

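```bash
python3 - <<'E'
from h import *
d=grab('wrist'); hsv=cv2.cvtColor(d['color'],cv2.COLOR_RGB2HSV)
m=cv2.inRange(hsv,(100,90,25),(125,255,255)); n,l,st,c=cv2.connectedComponentsWithStats(m)
obs=[]
for i in sorted([i for i in range(1,n) if st[i,4]>150],key=lambda i:c[i][0]):
    rows=[(v,*(np.flatnonzero(l[v]==i)[[0,-1]])) for v in range(st[i,1]+2,st[i,1]+st[i,3]-2,8)]
    print(st[i],rows)
for yaw in (9,10,11):
    Rc=Rz(yaw)@Ry(-24); print(yaw,proj(d,np.array([[103,29,37],[137,29,37],[103,-29,37],[137,-29,37],[-40,0,22]])@Rc.T+[621.5,175,55]).round(1).tolist())
E
```

```text
[280  58  15  46 662] [(60, np.int64(280), np.int64(294)), (68, np.int64(280), np.int64(293)), (76, np.int64(280), np.int64(294)), (84, np.int64(280), np.int64(294)), (92, np.int64(280), np.int64(294)), (100, np.int64(281), np.int64(294))]
[305 312  33  28 880] [(314, np.int64(306), np.int64(336)), (322, np.int64(306), np.int64(336)), (330, np.int64(306), np.int64(336))]
[ 286  161   71  120 6941] [(163, np.int64(288), np.int64(355)), (171, np.int64(286), np.int64(356)), (179, np.int64(286), np.int64(356)), (187, np.int64(287), np.int64(356)), (195, np.int64(287), np.int64(355)), (203, np.int64(287), np.int64(355)), (211, np.int64(287), np.int64(355)), (219, np.int64(287), np.int64(355)), (227, np.int64(288), np.int64(355)), (235, np.int64(288), np.int64(354)), (243, np.int64(288), np.int64(354)), (251, np.int64(306), np.int64(336)), (259, np.int64(305), np.int64(337)), (267, np.int64(306), np.int64(337)), (275, np.int64(306), np.int64(337))]
[357  58  16  47 652] [(60, np.int64(359), np.int64(372)), (68, np.int64(359), np.int64(372)), (76, np.int64(358), np.int64(372)), (84, np.int64(358), np.int64(371)), (92, np.int64(358), np.int64(371)), (100, np.int64(358), np.int64(371))]
9 [[289.6, 105.1], [289.6, 58.8], [362.0, 106.6], [364.2, 60.3], [322.1, 267.9]]
10 [[287.9, 105.6], [287.1, 59.3], [360.3, 106.0], [361.7, 59.7], [323.0, 268.0]]
11 [[286.2, 106.2], [284.6, 59.9], [358.6, 105.4], [359.2, 59.1], [323.8, 268.0]]
```

Emit:
apply_moves([
  [-1,0.011,0.0012,-0.024,0,0,-0.2],
  [-1,0.011,0.0012,-0.024,0,0,-0.2],
  [-1,0.011,0.0012,-0.024,0,0,-0.2],
  [-1,0,0,0,0,0,0],
  [-1,0,0,0,0,0,0],
])

```text
time_s: 7.18
ee_pos: [591.7, 168.3, 129.9]
ee_rot: [179.9, -23.9, 9.6]
force: [0.2, -0.3, -6.3]
gripper_width: 13.5
gripper_force: 50.0
```

```bash
sed -i 's/O=.*/O=np.array([622,174.6,55]); Rc=Rz(9.6)@Ry(-24)/' chk.py; python3 chk.py k2.png
```

```text
tool [591.7 168.3 129.9] [179.92 -23.94   9.56] weight in cradle [ 2.2 -1.2 41. ] force in cradle [-2.4 -0.3 -5.8] w 13.463813709911298 49.997636675834656
```

View pics/k2.png

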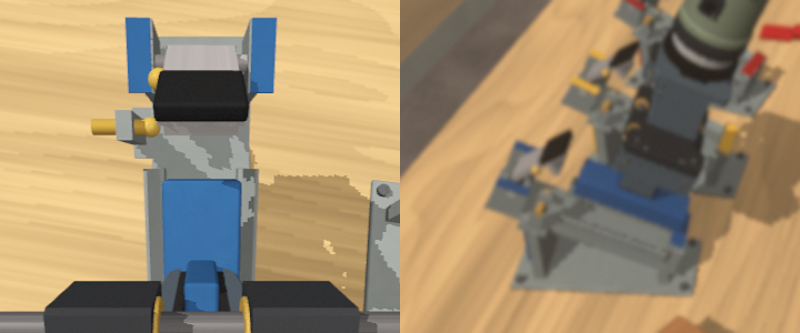

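The wrist view shows the weight centred (201.5) between the guides (146–258). Moving up-slope, then lowering.

Emit:
apply_moves([
  [-1,0.0101,0.0017,-0.0009,0,0,0],
  [-1,0.0048,0.0008,-0.011,0,0,0],
  [-1,0.0048,0.0008,-0.011,0,0,0],
  [-1,0.0024,0.0004,-0.0055,0,0,0],
  [-1,0,0,0,0,0,0],
])

```text
time_s: 7.7
ee_pos: [612.5, 171.7, 98.9]
ee_rot: [179.9, -23.7, 9.6]
force: [-0.4, 0.0, -6.7]
gripper_width: 14.0
gripper_force: 50.0
```

```bash
python3 chk.py
```

```text
tool [612.5 171.7  98.9] [179.89 -23.73   9.57] weight in cradle [ 8.7 -1.4  4.1] force in cradle [-3.1  0.1 -5.9] w 13.984782976736383 49.99760091304779
```

Emit:
apply_moves([
  [-1,0.0006,0.0001,-0.0014,0,0,0],
  [-1,0.0006,0.0001,-0.0014,0,0,0],
  [-1,0,0,0,0,0,0],
])

```text
time_s: 7.95
ee_pos: [614.8, 172.3, 98.7]
ee_rot: [179.9, -24.0, 9.6]
force: [0.2, -0.2, -6.7]
gripper_width: 13.9
gripper_force: 50.0
```

```bash
python3 chk.py
```

```text
tool [614.8 172.3  98.7] [179.93 -24.01   9.57] weight in cradle [10.9 -1.1  3. ] force in cradle [-2.6 -0.2 -6.2] w 13.911134482385675 49.99767601490021
```

Emit:
apply_moves([
  [-1,0.0006,0.0001,-0.0014,0,0,0],
  [-1,0.0004,0.0001,-0.0009,0,0,0],
  [-1,0,0,0,0,0,0],
])

```text
time_s: 8.2
ee_pos: [615.7, 172.5, 96.5]
ee_rot: [179.9, -24.0, 9.6]
force: [-0.4, 0.1, -7.2]
gripper_width: 14.0
gripper_force: 50.0
```

```bash
python3 chk.py
```

```text
tool [615.7 172.5  96.5] [179.93 -24.01   9.57] weight in cradle [10.9 -1.1  0.6] force in cradle [-3.3  0.2 -6.4] w 13.967501156051576 49.99773144721985
```

Emit:
apply_moves([
  [-1,0.0004,0.0001,-0.0009,0,0,0],
  [-1,0.0004,0.0001,-0.0009,0,0,0],
  [-1,0,0,0,0,0,0],
])

```text
time_s: 8.45
ee_pos: [616.4, 172.6, 95.5]
ee_rot: [179.9, -24.0, 9.6]
force: [-4.2, -1.5, -0.5]
gripper_width: 13.6
gripper_force: 50.0
```

```bash
python3 chk.py
```

```text
tool [616.4 172.6  95.5] [179.93 -24.03   9.57] weight in cradle [11.1 -1.  -0.6] force in cradle [-4.2 -0.7  1.3] w 13.638324195251093 49.999855756759644
```

The weight is on the bed. Now sliding it home.

Emit:
apply_moves([
  [-1,-0.0027,-0.0005,-0.0012,0,0,0],
  [-1,-0.0027,-0.0005,-0.0012,0,0,0],
  [-1,-0.0018,-0.0003,-0.0008,0,0,0],
  [-1,0,0,0,0,0,0],
])

```text
time_s: 8.78
ee_pos: [610.3, 171.8, 92.9]
ee_rot: [180.0, -24.2, 9.6]
force: [0.7, -0.2, 4.7]
gripper_width: 13.6
gripper_force: 50.0
```

```bash
python3 chk.py
```

```text
tool [610.3 171.8  92.9] [179.97 -24.23   9.56] weight in cradle [ 4.7 -0.8 -0.5] force in cradle [ 2.6 -0.3  4.1] w 13.642076377477315 50.00013291835785
```

Emit:
apply_moves([
  [-1,-0.0014,-0.0002,-0.0006,0,0,0],
  [-1,-0.0014,-0.0002,-0.0006,0,0,0],
  [-1,0,0,0,0,0,0],
])

```text
time_s: 9.03
ee_pos: [608.0, 171.5, 91.9]
ee_rot: [180.0, -24.3, 9.6]
force: [0.8, 0.8, 5.0]
gripper_width: 14.0
gripper_force: 50.0
```

```bash
python3 chk.py
```

```text
tool [608.  171.5  91.9] [179.96 -24.26   9.57] weight in cradle [ 2.1 -0.8 -0.5] force in cradle [2.9 0.7 4.2] w 14.009957161908916 50.000415444374084
```

Emit:
apply_moves([
  [-1,-0.0009,-0.0002,-0.0004,0,0,0],
  [-1,0,0,0,0,0,0],
])

```text
time_s: 9.2
ee_pos: [607.9, 171.5, 91.9]
ee_rot: [180.0, -24.4, 9.6]
force: [1.9, 1.0, 5.8]
gripper_width: 14.1
gripper_force: 50.0
```

```bash
python3 chk.py
```

```text
tool [607.9 171.5  91.9] [179.97 -24.36   9.57] weight in cradle [ 2.1 -0.8 -0.4] force in cradle [4.2 0.7 4.5] w 14.10055484543298 50.00023126602173
```

Emit:
apply_moves([
  [-1,-0.0014,-0.0002,-0.0006,0,0,0],
  [-1,-0.0014,-0.0002,-0.0006,0,0,0],
  [-1,0,0,0,0,0,0],
])

```text
time_s: 9.45
ee_pos: [607.5, 171.5, 92.3]
ee_rot: [180.0, -24.7, 9.6]
force: [7.3, -0.8, 5.6]
gripper_width: 14.1
gripper_force: 50.0
```

```bash
python3 chk.py
```

```text
tool [607.5 171.5  92.3] [179.98 -24.7    9.61] weight in cradle [ 2.2 -0.7  0. ] force in cradle [ 8.7 -2.   2.2] w 14.059104679876596 50.00049948692322
```

Emit:
apply_moves([
  [-1,0.0018,0.0003,0.0008,0,0,0],
  [-0.2,0,0,0,0,0,0],
  [-0.2,0,0,0,0,0,0],
  [-0.2,0,0,0,0,0,0],
  [-0.2,0,0,0,0,0,0],
])

```text
time_s: 9.87
ee_pos: [603.6, 170.5, 88.5]
ee_rot: [179.9, -23.9, 9.6]
force: [0.3, -0.0, -0.0]
gripper_width: 35.9
gripper_force: 0.0
```

```bash
python3 chk.py k3.png
```

```text
tool [603.6 170.5  88.5] [179.91 -23.87   9.58] weight in cradle [-3.7 -1.1 -1.7] force in cradle [ 0.2 -0.1 -0.1] w 35.885457457370585 0.0
```

View pics/k3.png

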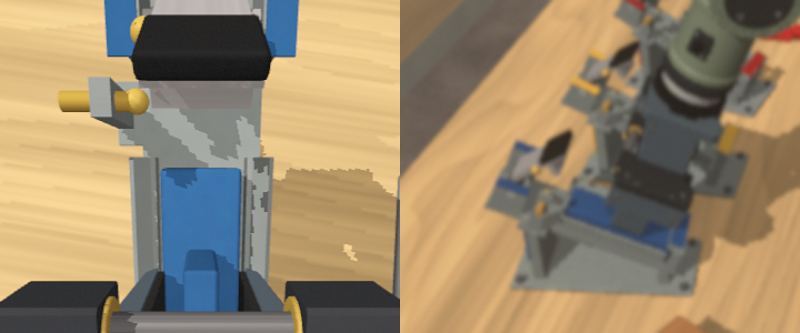

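```bash
python3 - <<'E'
from h import *
d=grab('wrist'); im=d['color']; hsv=cv2.cvtColor(im,cv2.COLOR_RGB2HSV)
m=cv2.inRange(hsv,(100,90,25),(125,255,255)); 
print('heel top row',[np.flatnonzero(m[130:,u])[0]+130 for u in range(292,352,6)])
for r in (150,170,190,210,230): print(r,np.flatnonzero(m[r,250:400])[[0,-1]]+250 if m[r,250:400].any() else '')
cv2.imwrite('pics/g.png',cv2.resize(im[120:260,250:400,::-1],None,fx=4,fy=4))
ch=[(np.flatnonzero(m[:100,u])[[0,-1]]) for u in (245,252,375,385) if m[:100,u].any()]; print('cheek',ch)
Rc=Rz(9.6)@Ry(-24);P=lambda X:proj(d,np.array(X,float)@Rc.T+[622,174.6,55]).round(1).tolist()
for x in (0,3,6): print(x,'heel',P([[60+x,0,22],[60+x,-19,22],[60+x,19,22]]))
print('guide end',P([[65,22,14],[65,-22,14],[65,33,22],[65,-33,22]]),'cheek',P([[103,29,37],[103,-29,37]]))
E
```

```text
heel top row [np.int64(152), np.int64(152), np.int64(152), np.int64(152), np.int64(152), np.int64(152), np.int64(152), np.int64(152), np.int64(152), np.int64(152)]
150 
170 [285 356]
190 [286 355]
210 [286 355]
230 [287 354]
cheek [array([ 0, 51]), array([ 0, 51]), array([ 0, 52])]
0 heel [[320.7, 154.8], [358.0, 154.8], [283.3, 154.7]]
3 heel [[320.7, 148.7], [358.1, 148.8], [283.2, 148.7]]
6 heel [[320.7, 142.6], [358.3, 142.7], [283.0, 142.6]]
guide end [[279.0, 144.7], [362.2, 144.8], [255.3, 144.6], [385.9, 144.7]] cheek [[254.0, 53.9], [387.5, 54.1]]
```

View pics/g.png

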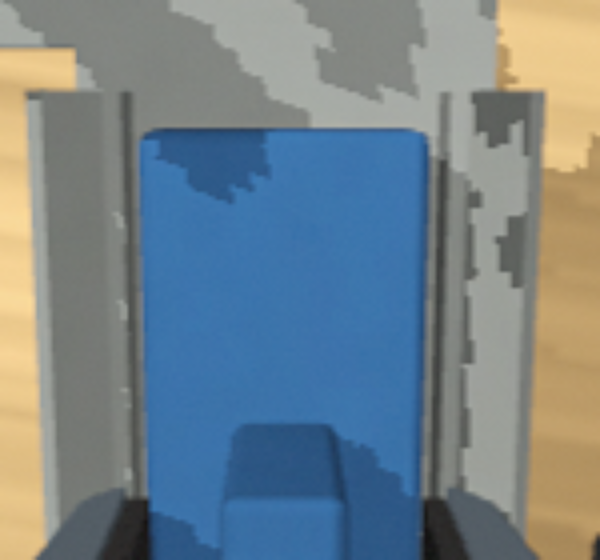

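The picture shows the weight home within about 0.5 mm: its heel is at row 152, just inside the guide ends at row 143, and it is centred. Retreating, then turning the tool vertical over the pad.

Emit:
apply_moves([
  [-0.2,-0.012,-0.002,0.0273,0,0,0],
  [-0.2,-0.012,-0.002,0.0273,0,0,0],
  [-0.2,-0.012,-0.002,0.0273,0,0,0],
  [-1,0,0,0.0275,0,0,0],
  [-1,0,0,0.0275,0,0,0],
])

```text
time_s: 10.43
ee_pos: [567.4, 164.5, 227.4]
ee_rot: [179.9, -24.0, 9.6]
force: [0.5, 0.7, -0.2]
gripper_width: 26.1
gripper_force: 0.0
```

Emit:
apply_moves([
  [-1,0.02,0.0036,0,-0.8,4.73,0],
  [-1,0.02,0.0036,0,-0.8,4.73,0],
  [-1,0.02,0.0036,0,-0.8,4.73,0],
  [-1,0.02,0.0036,0,-0.8,4.73,0],
  [-1,0.02,0.0036,0,-0.8,4.73,0],
])

```text
time_s: 10.85
ee_pos: [669.3, 182.8, 227.1]
ee_rot: [179.9, 0.1, 9.6]
force: [0.4, 0.2, 0.3]
gripper_width: 0.1
gripper_force: 0.0
```

Emit:
apply_moves([
  [-1,0,0,0,0,0,0],
  [-1,0,0,0,0,0,0],
])

```text
time_s: 11.02
ee_pos: [670.0, 182.8, 223.2]
ee_rot: [179.9, 0.2, 9.5]
force: [0.0, 0.5, 0.1]
gripper_width: 0.5
gripper_force: 0.0
```

```bash
cat > pad.py <<'E'
from h import *
s=status.state(); p=s['ee_pos']-[623,174.6,0]; q=Rz(9.6).T@p
print('u,v,tip w',q[0].round(1),q[1].round(1),(q[2]-14).round(1),s['ee_rot'].round(1),'F',s['force'].round(1),'w',s['gripper_width'].round(1) if hasattr(s['gripper_width'],'round') else s['gripper_width'],s['time_s'])
E
python3 pad.py; python3 - <<'E'
from h import *
a=grab('wrist'); b=grab('side')
A=cv2.resize(a['color'][0:360,100:532],(400,333)); B=cv2.resize(b['color'][200:360,150:342],(400,333),interpolation=cv2.INTER_CUBIC)
cv2.imwrite('pics/k4.png',np.hstack([A,B])[:,:,::-1])
E
```

```text
u,v,tip w 47.7 0.2 209.2 [179.9   0.2   9.5] F [0.  0.5 0.1] w 0.482817283791382 11.0167
```

View pics/k4.png

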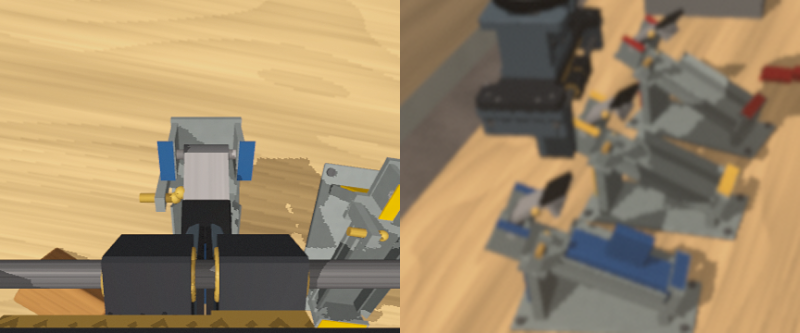

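The fingers are centred over the black pad, and the weight sits home under the lip (side view). Pressing down.

Emit:
apply_moves([
  [-1,0,0,-0.01,0,0,0],
  [-1,0,0,-0.01,0,0,0],
  [-1,0,0,-0.005,0,0,0],
  [-1,0,0,-0.004,0,0,0],
  [-1,0,0,-0.004,0,0,0],
])

```text
time_s: 11.53
ee_pos: [667.9, 182.6, 193.1]
ee_rot: [179.9, -0.0, 9.6]
force: [-0.7, -0.3, -0.3]
gripper_width: 0.7
gripper_force: 0.0
```

```bash
python3 pad.py
```

```text
u,v,tip w 45.6 0.4 179.1 [179.9  -0.    9.6] F [-0.7 -0.3 -0.3] w 0.651277268367713 11.5333
```

Emit:
apply_moves([
  [-1,0,0,-0.003,0,0,0],
  [-1,0,0,-0.003,0,0,0],
  [-1,0,0,0,0,0,0],
])

```text
time_s: 11.78
ee_pos: [668.0, 182.6, 187.3]
ee_rot: [179.9, 0.0, 9.6]
force: [-2.2, -0.4, 2.6]
gripper_width: 0.3
gripper_force: 1.6
```

```bash
python3 pad.py
```

```text
u,v,tip w 45.7 0.4 173.3 [179.9   0.    9.6] F [-2.2 -0.4  2.6] w 0.3162049797656111 11.7833
```

Contact made at 3 N. Continuing in small steps.

Emit:
apply_moves([
  [-1,0,0,-0.003,0,0,0],
  [-1,0,0,-0.003,0,0,0],
  [-1,0,0,-0.003,0,0,0],
  [-1,0,0,-0.003,0,0,0],
])

```text
time_s: 12.12
ee_pos: [668.7, 182.7, 175.0]
ee_rot: [179.9, -0.0, 9.6]
force: [-1.2, -0.2, 2.2]
gripper_width: 0.1
gripper_force: 1.2
```

Emit:
apply_moves([
  [-1,0,0,-0.003,0,0,0],
  [-1,0,0,-0.003,0,0,0],
  [-1,0,0,-0.003,0,0,0],
])

```text
time_s: 12.37
ee_pos: [668.8, 182.7, 165.9]
ee_rot: [179.9, -0.0, 9.6]
force: [-0.1, -1.6, 1.8]
gripper_width: -0.2
gripper_force: 0.8
```

```bash
python3 pad.py
```

```text
u,v,tip w 46.6 0.3 151.9 [179.9  -0.    9.6] F [-0.1 -1.6  1.8] w -0.19027766897809306 12.3667
```

Emit:
apply_moves([
  [-1,0,0,-0.003,0,0,0],
  [-1,0,0,-0.003,0,0,0],
  [-1,0,0,-0.003,0,0,0],
])

```text
time_s: 12.62
ee_pos: [668.6, 182.7, 157.0]
ee_rot: [179.9, -0.0, 9.6]
force: [-1.2, 0.1, 2.3]
gripper_width: 0.5
gripper_force: 0.9
```

Emit:
apply_moves([
  [-1,0,0,-0.002,0,0,0],
  [-1,0,0,-0.002,0,0,0],
  [-1,0,0,-0.002,0,0,0],
])

```text
time_s: 12.87
ee_pos: [668.1, 182.5, 152.1]
ee_rot: [179.9, 0.0, 9.6]
force: [-4.7, -1.1, 11.9]
gripper_width: 0.7
gripper_force: 5.9
```

```bash
python3 pad.py
```

```text
u,v,tip w 45.8 0.3 138.1 [179.9   0.    9.6] F [-4.7 -1.1 11.9] w 0.7247103938435735 12.8667
```

Emit:
apply_moves([
  [-1,0,0,-0.0015,0,0,0],
  [-1,0,0,-0.0015,0,0,0],
])

```text
time_s: 13.03
ee_pos: [667.9, 182.4, 151.0]
ee_rot: [179.9, -0.0, 9.6]
force: [-7.4, -1.8, 13.9]
gripper_width: 0.3
gripper_force: 6.5
```

Emit:
apply_moves([
  [-1,0,0,-0.0015,0,0,0],
  [-1,0,0,-0.0015,0,0,0],
])

```text
time_s: 13.2
ee_pos: [667.5, 182.3, 148.5]
ee_rot: [179.9, 0.0, 9.6]
force: [-8.0, -2.6, 12.6]
gripper_width: 0.8
gripper_force: 6.3
```

```bash
python3 pad.py
```

```text
u,v,tip w 45.2 0.2 134.5 [179.9   0.    9.6] F [-8.  -2.6 12.6] w 0.8095651298830868 13.2
```

Emit:
apply_moves([
  [-1,0,0,-0.0015,0,0,0],
  [-1,0,0,-0.0015,0,0,0],
])

```text
time_s: 13.37
ee_pos: [668.1, 182.5, 143.7]
ee_rot: [179.9, -0.0, 9.6]
force: [-2.2, -0.2, 3.9]
gripper_width: 0.6
gripper_force: 1.8
```

Emit:
apply_moves([
  [-1,0,0,-0.0015,0,0,0],
  [-1,0,0,-0.0015,0,0,0],
])

```text
time_s: 13.53
ee_pos: [669.0, 182.8, 139.2]
ee_rot: [179.9, -0.1, 9.6]
force: [0.3, 0.1, -0.5]
gripper_width: 0.5
gripper_force: 0.0
```

```bash
python3 pad.py
```

```text
u,v,tip w 46.7 0.4 125.2 [ 1.799e+02 -1.000e-01  9.600e+00] F [ 0.3  0.1 -0.5] w 0.5048761426542623 13.5333
```

It snapped down and the force is gone. Lifting off to look.

Emit:
apply_moves([
  [-1,0,0,0.02,0,0,0],
  [-1,0,0,0.035,0,0,0],
  [-1,0,0,0.035,0,0,0],
  [-1,-0.035,0,0.02,0,0,0],
  [-1,-0.04,0,0,0,0,0],
])

```text
time_s: 13.95
ee_pos: [597.5, 183.4, 253.5]
ee_rot: [180.0, -0.7, 9.5]
force: [-0.4, 0.6, 0.3]
gripper_width: 0.6
gripper_force: 0.0
```

Emit:
apply_moves([
  [-1,-0.04,-0.01,0.01,0,0,0],
  [-1,-0.04,-0.01,0.01,0,0,0],
  [-1,0,0,0,0,0,0],
])

```text
time_s: 14.2
ee_pos: [509.1, 161.8, 270.7]
ee_rot: [179.9, 0.1, 9.6]
force: [-0.2, -0.4, 0.2]
gripper_width: 0.6
gripper_force: 0.0
```

```bash
python3 - <<'E'
from h import *
a=grab('wrist'); b=grab('side')
A=cv2.resize(a['color'][0:360,100:532],(400,333)); B=cv2.resize(b['color'][200:360,150:342],(400,333),interpolation=cv2.INTER_CUBIC)
cv2.imwrite('pics/k5.png',np.hstack([A,B])[:,:,::-1])
E
```

```text
(no output)
```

View pics/k5.png

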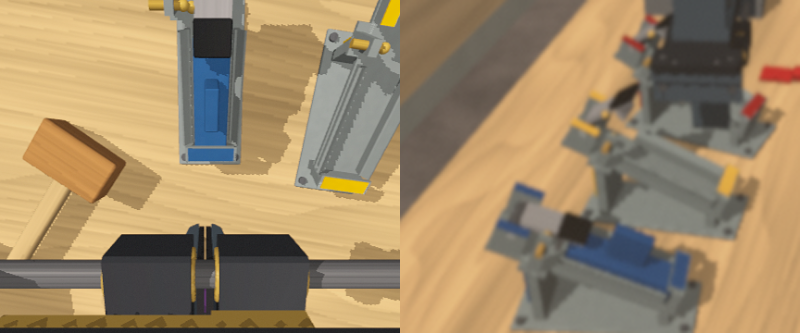

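The picture shows the keeper lying flat over the heel (side view (570,225)), the weight home under the lip, the yellow keeper still up, and the arm clear. Handing in.

```bash
python3 -c "
from workcell import env
print(env.job_done())"
```

```text
the job is handed in; nothing more can be done
None
```

The blue weight is home under the lip of the blue cradle and its keeper is held down by the detent. The bystanders were not touched and the job is handed in at about 14 s, but `env.job_done()` returned no verdict.

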